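Make up a lunch kit and a coffee kit on two divided trays

ROBOT

A 6-joint arm with a two-finger parallel gripper is mounted at the origin on a cart in front of the work surface, level with it; the furniture and walls round the work are solid. World frame = base frame: x ahead of the robot, y to its left, z up, the work surface at z = 0. Lengths are in m, angles in degrees, forces in N, time in s.
With the tool pointing down it reaches from about 0.35 to 0.875 m from the base axis. Payload 4.2 kg.
Tool frame: the origin (TCP) lies between the finger pads; the fingertips stand 17 mm ahead of it and the grasp point (between the pads) lies 2 mm behind it; z points along the fingers, y is the line along which they close (so a half turn about z gives the same grasp; the last joint's range is limited). The gripper opens to 87 mm and grips with 3 to 60 N. Pads are 19 mm wide; open, the fingers measure 117 mm over their backs; the gripper's body (75 mm by 190 mm) begins 51 mm behind the grasp point.
Start: joints at [-62.246, 22.042, 0.453, 0, -68.411, -14.817], TCP at [0.14, -0.609, 0.24] pointing down, gripper open.
Joint ranges: [-179.83, 179.83], [-69.29, 118.12], [-61.27, 80.66], [-181.25, 117.63], [-171.15, -9.14], [-177.46, 177.46]. Speed limits (degrees/s): [159.86, 159.86, 180, 180, 180, 180].

INTERFACE

Orientations are given as a 3x3 rotation matrix whose columns are the frame's x, y, z axes.
In Python, from station import r gives the robot as it stands.
- The arm moves only by the tool servo_tool, never from a script. Its argument "targets" is a list of rows, each a list of 5 numbers: the shift along the world's x, y, z in units of 30 mm (1.0 is 30 mm), then the turn about the world's z in rad, then the finger opening in mm, from 0 to 87. In form: [[x, y, z, turn, gripper], ...]. A call has exactly 5 rows; each row is the pose to reach, as a shift and turn from the pose commanded when the call began; what a row does not reach only later rows make up. A row lasts 1/12 s, in which the tool goes at most 41.7 mm and 7.16 degrees, less where a joint would pass 70% of its speed; a pose out of reach is approached as far as the arm can. A call with a gripper value outside its range is refused whole. The fingers move at their own pace and stop on an object; the grip force is fixed at half the most. Time passes only in rows, so rows that repeat a pose let the fingers close, or fill a call up. It gives the time, the measured TCP pose, the force, the opening and the grip force at its end, in the units of the state.
- r.sense(): the state, without advancing time (a new reading comes with each control period).
- r.capture(name): name is "side" or "top"; returns a dict with "pixels" (400x640x3 uint8, red, green, blue), "fx", "fy", "cx", "cy" (pixels), "world_from_camera" (4x4, takes a point from camera to world coordinates). Camera axes: x right, y down, z forward; pixel columns grow to the right and rows downward; lengths in m; the calibration is good to about 2 mm. A picture is of the moment at which its call begins. There is no depth.
- r.finish_job(): hands the job in; it is judged then, once.
The state is a dict: "time_s": time; "joints": joint angles; "joint_velocities": joint speeds; "effort": joint torques, N m; "tcp_pos": TCP position; "ee_rot": TCP orientation; "wrist_force": force on the tool from outside, world axes, zero at the start; "moment": the same for the moment, N m; "gripper_width": opening from 0.0 (shut) to 1.0 (fully open); "gripper_force": force on a finger pad.
Only numpy, scipy, OpenCV 4.12 (cv2) and the standard library are available. Lean on these libraries where they do the work, as an engineer would, in place of code of your own. Each camera call takes 0.05 s, during which the arm holds its last target. There are 200 camera calls.

TASK

Make up two kits from the things standing at the front of the worktop. On the long tray goes the lunch kit: the tomato tin in the middle cell, with the salt shaker in one end cell and one small glass in the other; on the short tray goes the coffee kit: the espresso cup in the larger cell and the other small glass in the smaller cell. Set everything gently upright on the floor of its cell, let go, and leave the spice jar, the matches and the sink plug where they are.

Things in the scene. Friction and masses are not known exactly. Their poses are not given: they have to be found in the camera images.
- long_tray: fixed low tray of light wood, 88 (its x) x 254 (its y) x 18 mm high, plus a steel bow handle standing out 17 mm at each end; origin at the centre of its underside. Three square cells in a row along y, each 78 x 78 mm inside, centres at y = -83, 0, +83 mm. Cell floors 5 mm, wall tops 18 mm above the worktop; walls 5 mm thick. Its y axis is within 15 degrees of world y.
- short_tray: fixed low tray of the same make, 88 (x) x 203 (y) x 18 mm plus the same end handles; origin at the centre of its underside. Two cells: the larger, 110 mm along y by 78 along x inside, centred at y = -41.5 mm; the smaller, 78 x 78 mm, at y = +57.5 mm. Floors 5 mm, wall tops 18 mm above the worktop. Its y axis is within 15 degrees of world y.
- glass_one: small clear glass, 48 mm across the rim, 58 mm tall, round and open at the top, widening upward from a 38 mm foot; origin at the centre of its underside, z up. The two glasses are alike for this job: one goes to each kit, whichever you like.
- glass_two: small clear glass, 46 mm across the rim, 57 mm tall, round and open at the top, widening upward from a 38 mm foot; origin at the centre of its underside, z up. The two glasses are alike for this job: one goes to each kit, whichever you like.
- salt_shaker: salt shaker, a waisted clear body with salt inside and a domed grey-white cap pierced with small holes, greatest diameter 44 mm, 90 mm tall; the cap (from 66 mm up) is 34 mm across; origin at the centre of its underside, z up.
- tomato_tin: tomato tin, closed plain cylinder with a ring-pull top, diameter 57 mm, 72 mm tall, 0.13 to 0.25 kg; origin at the centre of its underside, z up.
- cup: green espresso cup, one handle, 52 mm tall; bowl 65 mm across the rim, narrowing to a 46 mm foot. Origin on the underside, midway along the overall 94 mm: the bowl's axis is 14 mm from it along +y; the handle points along -y, to -47 mm, is 16 mm wide and 16 to 52 mm above the underside, so it clears tray walls. At the start it points to world -y within 30 degrees.
- spice_jar: slim closed spice jar with a screw cap, 46 mm across, 106 mm tall, origin at the centre of its underside; it stands among the stock but belongs to no kit: leave it alone.
- match_box: small box of matches lying flat behind the trays, 36 x 53 x 15 mm, origin at the centre of its underside; leave it alone.
- sink_plug: black rubber sink plug with a pull ring, 51 mm across, 35 mm tall, behind the trays, origin at the centre of its underside; leave it alone.
Things that resemble listed ones, but are neither listed nor needed, are in the scene too. What is shaped like the glass_two but turquoise is not meant.

How it is judged:
By the outcome, as a careful person would: the job done as asked, in the order asked, and still so for the second after the job is handed in, with the robot touching nothing.
It also fails if it takes over 120 s, if anything falls off the work surface, if the arm or the gripper's body presses on something with over 40 N, if the wrist force passes 120 N, or if a joint passes its speed limit or range.

## Working session

There is one attempt and no reset: what is moved stays moved. The work goes in short steps, Python scripts to look and compute and a tool call to move; the robot and the scene stay as the last step left them, time stands still between calls to the robot, and variables do not carry over. Pictures are saved under pics/ and viewed, at most 17 in all, crops included, and the job is handed in when it is done.

Besides the shell and the picture viewer there is one more tool, called after "Call:" as name([rows], argument=value, ...), one row to a line, values as JSON. servo_tool: Moves the arm, as the interface text tells. Its arguments: {"type":"object","properties":{"targets":{"type":"array","items":{"type":"array","items":{"type":"number"}}}},"required":["targets"]}

```bash
mkdir -p pics; ls
cat > h.py <<'E'
import numpy as np, cv2
from station import r
def cap(n,save=None):
    c=r.capture(n)
    if save: cv2.imwrite(f'pics/{save}.png',cv2.cvtColor(c['pixels'],cv2.COLOR_RGB2BGR))
    return c
def ray(c,u,v):
    T=np.array(c['world_from_camera']);d=T[:3,:3]@np.array([(u-c['cx'])/c['fx'],(v-c['cy'])/c['fy'],1]);return T[:3,3],d
def onz(c,u,v,z):
    o,d=ray(c,u,v);return o+d*(z-o[2])/d[2]
def proj(c,p):
    T=np.linalg.inv(np.array(c['world_from_camera']));q=T[:3,:3]@np.array(p)+T[:3,3];return c['fx']*q[0]/q[2]+c['cx'],c['fy']*q[1]/q[2]+c['cy']
E
python3 - <<'E'
from h import *
for n in('top','side'):
    c=cap(n,n+'0');print(n,c['fx'],c['cx'],c['cy'],np.round(c['world_from_camera'],3).tolist())
s=r.sense();print(s['tcp_pos'],s['ee_rot'],s['time_s'],s['wrist_force'])
E
```

```text
pics
top 365.8835237058654 324.4800598021534 200.26183607277676 [[-0.009, -0.998, 0.064, 0.526], [-1.0, 0.009, -0.008, 0.043], [0.008, -0.064, -0.998, 1.042], [0.0, 0.0, 0.0, 1.0]]
side 427.86924423460215 325.2863882545715 196.32799878182155 [[-1.0, 0.012, -0.012, 0.601], [0.017, 0.61, -0.792, 0.908], [-0.002, -0.792, -0.61, 0.712], [0.0, 0.0, 0.0, 1.0]]
[ 0.13983762 -0.6086435   0.23856198] [[-9.74637863e-01 -2.23787173e-01 -5.79990586e-04]
 [-2.23787880e-01  9.74636022e-01  1.89979067e-03]
 [ 1.40130936e-04  1.98140278e-03 -9.99998027e-01]] 0.1 [-0.49322123  0.53120542 -0.05919752]
```

View pics/top0.png

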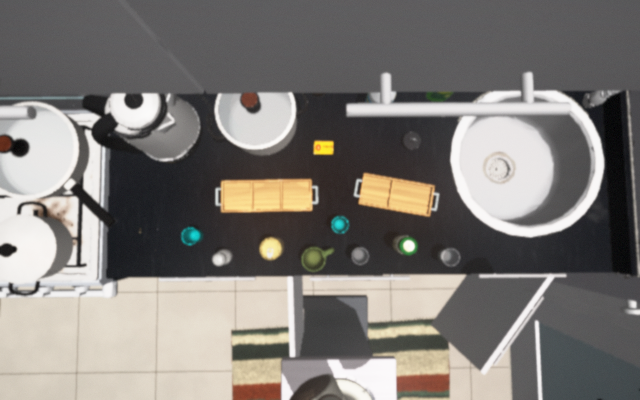

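View pics/side0.png

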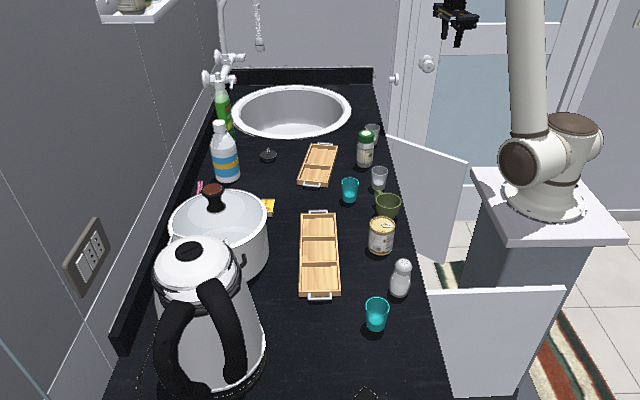

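Top view: long tray at about (267,195), short tray at (397,194). The front row, left to right, is salt (221,257), tin (270,248), cup (313,259), glass (360,255), spice jar (406,244) and glass (450,257). The turquoise decoys are at (190,236) and (340,225). The side view agrees. Next I zoom in and measure.

Run:
```python
from h import *
t=cap('top');s=cap('side')
def trayfit(c,lo):
    hsv=cv2.cvtColor(c['pixels'],cv2.COLOR_RGB2HSV)
    m=cv2.inRange(hsv,(10,70,110),(22,255,255))
    for k in cv2.findContours(m,cv2.RETR_EXTERNAL,cv2.CHAIN_APPROX_NONE)[0]:
        if cv2.contourArea(k)<lo: continue
        k=cv2.convexHull(k)[:,0]
        P=np.array([onz(c,u,v,.018)[:2] for u,v in k],np.float32)
        (a,b,w)=cv2.minAreaRect((P*1000).astype(np.float32));print(k.mean(0),np.round(a,1),np.round(b,1),round(w,1))
print('top');trayfit(t,800);print('side');trayfit(s,800)
g=t['pixels'][205:285,170:480];cv2.imwrite('pics/tz.png',cv2.cvtColor(cv2.resize(g[:,:155],None,fx=5,fy=5,interpolation=2),cv2.COLOR_RGB2BGR))
a=cv2.resize(g[:,:155],None,fx=5,fy=5,interpolation=2)[:,:];b=cv2.resize(g[:,155:],None,fx=5,fy=5,interpolation=2)
o=np.vstack([a,b]);o=o[:, :];o=cv2.resize(o,None,fx=.75,fy=.75);cv2.imwrite('pics/tz.png',cv2.cvtColor(o,cv2.COLOR_RGB2BGR));print(o.shape)
g=s['pixels'][120:345,330:450];cv2.imwrite('pics/sz.png',cv2.cvtColor(cv2.resize(g[:, :],None,fx=2.66,fy=2.66,interpolation=2),cv2.COLOR_RGB2BGR))
```

```text
top
[264.92307692 192.07692308] [608.2 197.7] [ 94.7 258.4] 0.7
[394.76190476 196.9047619 ] [ 607.3 -168.1] [208.2  93.7] 79.5
side
[319.91666667 254.83333333] [606.5 207.3] [ 88.8 267.1] 0.6
[314.69230769 163.15384615] [ 606.4 -153.8] [225.2  91.2] 79.6
(600, 581, 3)
```

View pics/tz.png

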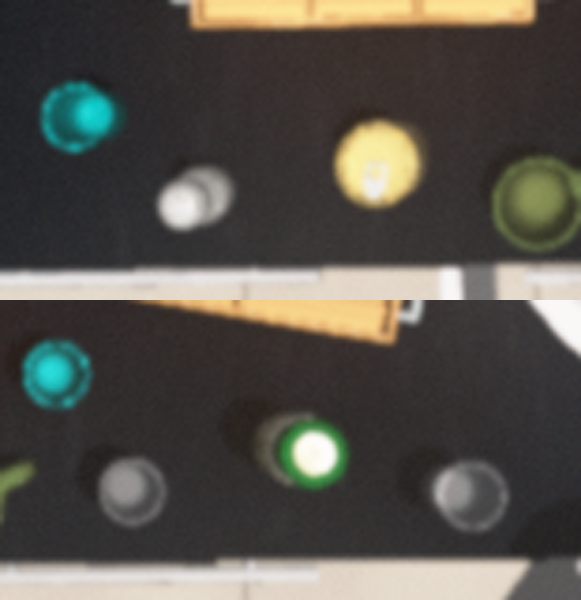

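View pics/sz.png

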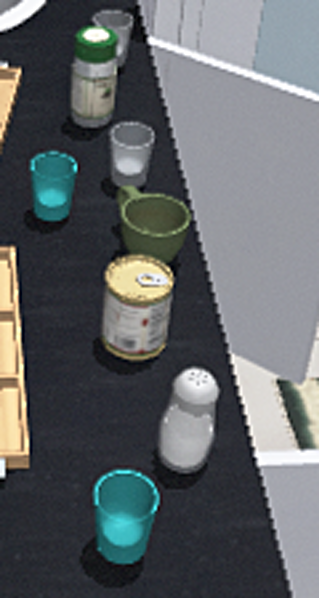

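Zooms: tin top centre at tz (378,163), cup rim (538,203) with handle tip at lower strip (28,467), salt cap (183,204), glass rims (132,491) and (471,495), spice cap (313,453). The side zoom shows the matching rims. Now I convert these to world positions.

Run:
```python
from h import *
t=cap('top');s=cap('side')
A=lambda x,y:(170+x/3.75,205+y/3.75)
B=lambda x,y:(325+x/3.75,205+(y-300)/3.75)
S=lambda x,y:(330+x/2.66,120+y/2.66)
for n,a,b,z in[('salt',A(183,204),S(196,382),.082),('tin',A(378,163),S(139,278),.072),('cup',A(538,203),S(157,216),.052),('handle',B(28,467),S(125,194),.05),
 ('g1',B(132,491),S(132,137),.058),('spice',B(313,453),S(96,38),.106),('g2',B(471,495),S(113,20),.058),('turqL',A(76,117),S(127,494),.057),('turqR',B(57,374),S(54,165),.057)]:
    print(n,np.round(1000*onz(t,*a,z)[:2]),np.round(1000*onz(s,*b,z)[:2]))
print('counter edge',onz(t,*B(250,558),0))
# tray walls: gradient corners of long tray / short tray in the top view
for y in(.315,.198,.08):print(proj(t,(.608,y,.018)))
```

```text
salt [436. 311.] [435. 315.]
tin [463. 177.] [462. 185.]
cup [432.  65.] [430.  75.]
handle [457.  14.] [455.  38.]
g1 [440. -60.] [439. -47.]
spice [ 468. -178.] [ 468. -166.]
g2 [ 434. -302.] [ 433. -294.]
turqL [496. 394.] [495. 398.]
turqR [523.  -7.] [522.  -2.]
counter edge [ 0.3836286  -0.15368634  0.        ]
(np.float64(224.22384799879683), np.float64(195.45334466381243))
(np.float64(266.0284659491395), np.float64(195.09894209405638))
(np.float64(308.11149255999703), np.float64(194.74217928876737))
```

Call:
servo_tool([
  [0.64,0.74,0,0,87],
  [1.28,1.47,0,0,87],
  [1.92,2.2,0,0,87],
  [2.56,2.94,0,0,87],
  [3.2,3.67,0,0,87],
])

```text
time_s: 0.72
tcp_pos: [0.2365, -0.4979, 0.2395]
ee_rot: [[-0.975, -0.224, 0.0], [-0.224, 0.975, 0.0], [-0.0, 0.0, -1.0]]
wrist_force: [0.2, -0.2, -0.0]
gripper_width: 1.003
gripper_force: 0.0
```

Call:
servo_tool([
  [0.64,0.74,0,0,87],
  [1.28,1.47,0,0,87],
  [1.92,2.2,0,0,87],
  [2.56,2.94,0,0,87],
  [3.2,3.67,0,0,87],
])

```text
time_s: 1.13
tcp_pos: [0.3327, -0.3877, 0.2397]
ee_rot: [[-0.975, -0.224, 0.0], [-0.224, 0.975, -0.0], [-0.0, -0.0, -1.0]]
wrist_force: [0.9, 0.3, 1.0]
gripper_width: 0.996
gripper_force: 0.0
```

Call:
servo_tool([
  [0.64,0.74,0,0,87],
  [1.28,1.47,0,0,87],
  [1.92,2.2,0,0,87],
  [2.56,2.94,0,0,87],
  [3.2,3.67,0,0,87],
])

```text
time_s: 1.55
tcp_pos: [0.4287, -0.2775, 0.2397]
ee_rot: [[-0.975, -0.224, 0.0], [-0.224, 0.975, -0.0], [-0.0, -0.0, -1.0]]
wrist_force: [0.5, -0.7, 0.2]
gripper_width: 1.001
gripper_force: 0.0
```

Call:
servo_tool([
  [0.08,1.0,0,-0.015,87],
  [0.16,2.0,0,-0.03,87],
  [0.24,3.0,0,-0.045,87],
  [0.32,4.0,0,-0.06,87],
  [0.39,5.06,0,-0.075,87],
])

```text
time_s: 1.97
tcp_pos: [0.4395, -0.1257, 0.2397]
ee_rot: [[-0.989, -0.149, 0.0], [-0.149, 0.989, 0.0], [-0.0, -0.0, -1.0]]
wrist_force: [0.1, -0.1, -0.5]
gripper_width: 0.998
gripper_force: 0.0
```

Call:
servo_tool([
  [0.08,1.0,0,-0.015,87],
  [0.16,2.0,0,-0.03,87],
  [0.24,3.0,0,-0.045,87],
  [0.32,4.0,0,-0.06,87],
  [0.39,5.06,0,-0.075,87],
])

```text
time_s: 2.38
tcp_pos: [0.4511, 0.0262, 0.2398]
ee_rot: [[-0.997, -0.075, 0.001], [-0.075, 0.997, 0.0], [-0.001, 0.0, -1.0]]
wrist_force: [0.9, -0.1, 0.3]
gripper_width: 0.997
gripper_force: 0.0
```

Call:
servo_tool([
  [0.08,1.0,-0.4,-0.015,87],
  [0.16,2.0,-0.8,-0.03,87],
  [0.24,3.0,-1.2,-0.045,87],
  [0.32,4.0,-1.6,-0.06,87],
  [0.39,5.06,-2,-0.075,87],
])

```text
time_s: 2.8
tcp_pos: [0.4629, 0.178, 0.1792]
ee_rot: [[-1.0, -0.0, 0.0], [-0.0, 1.0, 0.0], [-0.0, 0.0, -1.0]]
wrist_force: [0.1, -0.9, 0.4]
gripper_width: 1.002
gripper_force: 0.0
```

Run:
```python
from h import *
s=cap('side','s1');c=cap('top','t1')
k=r.sense();print(k['tcp_pos'],k['ee_rot'][:,1],k['wrist_force'],k['time_s'])
g=s['pixels'][60:340,200:480];h=c['pixels'][160:300,180:390]
o=np.hstack([cv2.resize(g,(400,400)),cv2.resize(h,(400,400*140//210)) if 0 else np.pad(cv2.resize(h,(400,267)),((0,133),(0,0),(0,0)))])
cv2.imwrite('pics/c1.png',cv2.cvtColor(o,cv2.COLOR_RGB2BGR))
```

```text
[0.46277594 0.17955771 0.17769457] [-0.0044466   0.99998939 -0.00120012] [ 0.44860434 -0.92329371  0.13556809] 2.9
```

View pics/c1.png

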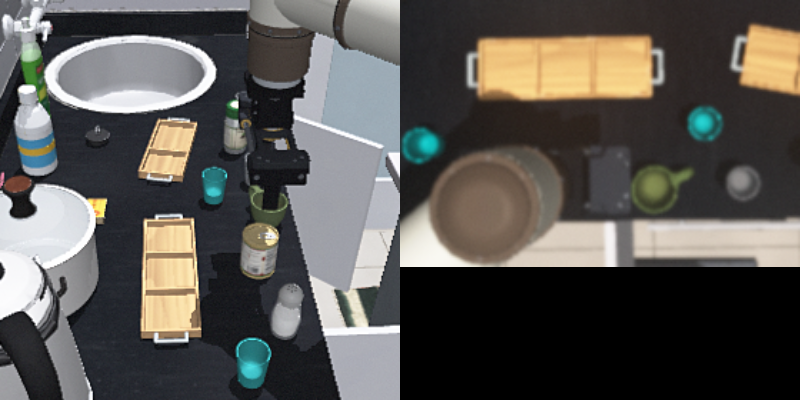

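The gripper hangs above the tin with the fingers either side along y. I descend and grip.

Call:
servo_tool([
  [0,0.1,-0.7,0,87],
  [0,0.1,-1.4,0,87],
  [0,0.1,-2.1,0,87],
  [0,0.1,-2.6,0,87],
  [0,0.1,-3.0,0,87],
])

```text
time_s: 3.32
tcp_pos: [0.4626, 0.1788, 0.0885]
ee_rot: [[-1.0, -0.0, -0.001], [-0.0, 1.0, -0.001], [0.001, -0.001, -1.0]]
wrist_force: [0.5, -0.4, 0.1]
gripper_width: 1.002
gripper_force: 0.0
```

Call:
servo_tool([
  [0,0,-0.5,0,87],
  [0,0,-1.0,0,87],
  [0,0,-1.4,0,87],
  [0,0,-1.57,0,87],
  [0,0,-1.57,0,87],
])

```text
time_s: 3.73
tcp_pos: [0.4626, 0.1788, 0.0417]
ee_rot: [[-1.0, -0.0, -0.002], [-0.0, 1.0, -0.002], [0.002, -0.002, -1.0]]
wrist_force: [-0.1, -0.4, 0.4]
gripper_width: 0.999
gripper_force: 0.0
```

Call:
servo_tool([
  [0,0,0,0,75],
  [0,0,0,0,65],
  [0,0,0,0,60],
  [0,0,0,0,52],
  [0,0,0,0,45],
])

```text
time_s: 4.15
tcp_pos: [0.4633, 0.1798, 0.043]
ee_rot: [[-1.0, -0.001, 0.001], [-0.001, 1.0, 0.001], [-0.001, 0.001, -1.0]]
wrist_force: [0.7, -0.4, 0.9]
gripper_width: 0.706
gripper_force: 0.0
```

Call:
servo_tool([
  [0,0,0,0,45],
  [0,0,0,0,45],
  [0,0,0,0,45],
  [0,0,0,0,45],
  [0,0,0,0,45],
])

```text
time_s: 4.57
tcp_pos: [0.4631, 0.1795, 0.0429]
ee_rot: [[-1.0, -0.001, 0.0], [-0.001, 1.0, -0.0], [-0.0, -0.0, -1.0]]
wrist_force: [-2.2, -0.8, 5.8]
gripper_width: 0.655
gripper_force: 30.0
```

Call:
servo_tool([
  [0,0,0.4,0,45],
  [0,0,0.9,0,45],
  [0,0,1.4,0,45],
  [0,0,1.8,0,45],
  [0,0,2.0,0,45],
])

```text
time_s: 4.98
tcp_pos: [0.4633, 0.18, 0.1032]
ee_rot: [[-1.0, -0.001, 0.001], [-0.001, 1.0, 0.001], [-0.001, 0.001, -1.0]]
wrist_force: [-0.1, 0.8, -2.5]
gripper_width: 0.653
gripper_force: 30.0
```

Call:
servo_tool([
  [0.6,0.1,0,0,45],
  [1.5,0.2,0,0,45],
  [2.4,0.3,0,0,45],
  [3.2,0.42,0,0,45],
  [4.0,0.54,0,0,45],
])

```text
time_s: 5.4
tcp_pos: [0.5835, 0.1957, 0.101]
ee_rot: [[-1.0, -0.0, -0.002], [-0.0, 1.0, -0.001], [0.002, -0.001, -1.0]]
wrist_force: [-0.2, 1.7, -2.7]
gripper_width: 0.654
gripper_force: 30.0
```

Call:
servo_tool([
  [0.5,0.06,0,0,45],
  [0.8,0.09,0,0,45],
  [0.87,0.1,0,0,45],
  [0.87,0.1,0,0,45],
  [0.87,0.1,0,0,45],
])

```text
time_s: 5.82
tcp_pos: [0.6079, 0.1985, 0.1018]
ee_rot: [[-1.0, -0.001, -0.002], [-0.001, 1.0, -0.001], [0.002, -0.001, -1.0]]
wrist_force: [-0.0, -0.2, -2.7]
gripper_width: 0.653
gripper_force: 30.0
```

```bash
cat > look.py <<'E'
import sys
from h import *
n=sys.argv[1];s=cap('side');c=cap('top')
k=r.sense();print(np.round(k['tcp_pos'],4),np.round(k['wrist_force'],1),k['gripper_width']*87,k['time_s'])
def z(i,x0,y0,x1,y1):return cv2.resize(i[y0:y1,x0:x1],(400,round(400*(y1-y0)/(x1-x0))),interpolation=2)
a=list(map(int,sys.argv[2:]));p=z(s['pixels'],*a[:4]);q=z(c['pixels'],*a[4:])
h=min(600,max(len(p),len(q)));f=lambda i:np.pad(i[:600],((0,max(0,h-len(i))),(0,0),(0,0)))
cv2.imwrite(f'pics/{n}.png',cv2.cvtColor(np.hstack([f(p),f(q)]),cv2.COLOR_RGB2BGR))
E
python3 look.py c2 250 160 450 340 180 150 340 300
```

```text
[0.608  0.1987 0.1024] [-0.6  0.3 -1.3] 56.888037167302464 5.9167
```

View pics/c2.png

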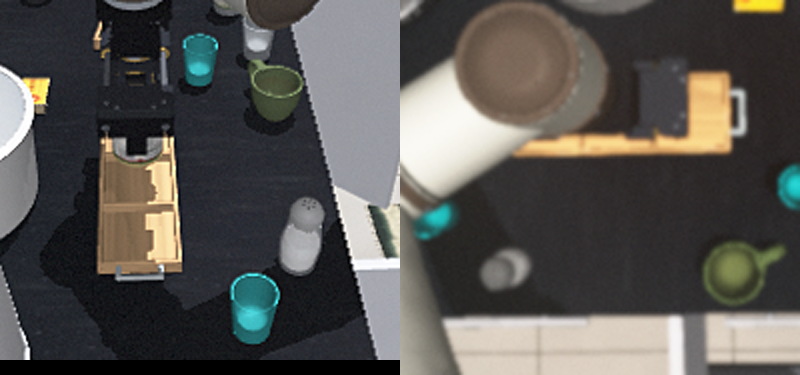

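The held tin hangs over the tray, mostly hidden by the gripper, and the other objects are undisturbed. I lower it and release with a limited opening.

Call:
servo_tool([
  [0,0,-0.5,0,45],
  [0,0,-1.0,0,45],
  [0,0,-1.4,0,45],
  [0,0,-1.65,0,45],
  [0,0,-1.75,0,45],
])

```text
time_s: 6.33
tcp_pos: [0.6081, 0.1984, 0.0485]
ee_rot: [[-1.0, -0.001, -0.002], [-0.001, 1.0, -0.001], [0.002, -0.001, -1.0]]
wrist_force: [-0.6, -0.9, -2.1]
gripper_width: 0.652
gripper_force: 30.0
```

Call:
servo_tool([
  [0,0,-0.03,0,45],
  [0,0,-0.06,0,45],
  [0,0,-0.08,0,45],
  [0,0,-0.08,0,45],
  [0,0,-0.08,0,45],
])

```text
time_s: 6.75
tcp_pos: [0.6095, 0.1989, 0.0481]
ee_rot: [[-1.0, -0.001, 0.001], [-0.001, 1.0, 0.001], [-0.001, 0.001, -1.0]]
wrist_force: [-0.5, -0.6, -2.1]
gripper_width: 0.653
gripper_force: 30.0
```

Call:
servo_tool([
  [0,0,-0.02,0,45],
  [0,0,-0.04,0,45],
  [0,0,-0.05,0,45],
  [0,0,-0.05,0,45],
  [0,0,-0.05,0,45],
])

```text
time_s: 7.17
tcp_pos: [0.6095, 0.199, 0.0479]
ee_rot: [[-1.0, -0.001, 0.001], [-0.001, 1.0, 0.0], [-0.001, 0.0, -1.0]]
wrist_force: [-1.8, -0.1, 5.1]
gripper_width: 0.653
gripper_force: 30.0
```

Call:
servo_tool([
  [0,0,0,0,60],
  [0,0,0,0,66],
  [0,0,0,0,72],
  [0,0,0,0,75],
  [0,0,0,0,75],
])

```text
time_s: 7.58
tcp_pos: [0.6092, 0.1988, 0.0459]
ee_rot: [[-1.0, -0.001, 0.0], [-0.001, 1.0, 0.0], [-0.0, 0.0, -1.0]]
wrist_force: [-0.4, -0.4, 1.6]
gripper_width: 0.838
gripper_force: 0.0
```

Call:
servo_tool([
  [0,0,0.3,0,75],
  [0,0,0.9,0,75],
  [0,0,1.7,0,80],
  [0,0,2.6,0,80],
  [0,0,3.5,0,80],
])

```text
time_s: 8.0
tcp_pos: [0.609, 0.1986, 0.1525]
ee_rot: [[-1.0, -0.001, -0.0], [-0.001, 1.0, -0.0], [0.0, -0.0, -1.0]]
wrist_force: [0.6, 0.2, 0.4]
gripper_width: 0.912
gripper_force: 0.0
```

Call:
servo_tool([
  [-0.8,0.5,0,0,80],
  [-1.8,1.18,0,0,80],
  [-2.9,1.9,0,0,80],
  [-3.9,2.55,0,0,80],
  [-4.7,3.07,0,0,80],
])

```text
time_s: 8.42
tcp_pos: [0.4663, 0.2917, 0.1519]
ee_rot: [[-1.0, -0.001, 0.0], [-0.001, 1.0, 0.001], [-0.0, 0.001, -1.0]]
wrist_force: [0.0, -0.1, 0.4]
gripper_width: 0.917
gripper_force: 0.0
```

Call:
servo_tool([
  [-0.7,0.45,0,0,80],
  [-1.07,0.7,0,0,80],
  [-1.07,0.7,-0.5,0,75],
  [-1.07,0.7,-1.2,0,70],
  [-1.07,0.7,-1.8,0,70],
])

```text
time_s: 8.83
tcp_pos: [0.4359, 0.3126, 0.0975]
ee_rot: [[-1.0, -0.002, 0.001], [-0.002, 1.0, 0.002], [-0.001, 0.002, -1.0]]
wrist_force: [0.3, -0.5, -0.2]
gripper_width: 0.824
gripper_force: 0.0
```

Call:
servo_tool([
  [0,0,-0.5,0,70],
  [0,0,-0.8,0,70],
  [0,0,-0.85,0,70],
  [0,0,-0.85,0,60],
  [0,0,-0.85,0,50],
])

```text
time_s: 9.25
tcp_pos: [0.4366, 0.3124, 0.0725]
ee_rot: [[-1.0, -0.001, 0.001], [-0.001, 1.0, 0.001], [-0.001, 0.001, -1.0]]
wrist_force: [0.7, -0.2, 0.0]
gripper_width: 0.723
gripper_force: 0.0
```

Call:
servo_tool([
  [0,0,0,0,42],
  [0,0,0,0,36],
  [0,0,0,0,30],
  [0,0,0,0,25],
  [0,0,0,0,25],
])

```text
time_s: 9.67
tcp_pos: [0.4361, 0.3121, 0.0718]
ee_rot: [[-1.0, -0.001, 0.0], [-0.001, 1.0, 0.001], [-0.0, 0.001, -1.0]]
wrist_force: [0.2, -0.1, 1.5]
gripper_width: 0.383
gripper_force: 29.4
```

Call:
servo_tool([
  [0,0,0,0,25],
  [0,0,0,0,25],
  [0,0,0,0,25],
  [0,0,0,0,25],
  [0,0,0,0,25],
])

```text
time_s: 10.08
tcp_pos: [0.4362, 0.3121, 0.0718]
ee_rot: [[-1.0, -0.001, 0.0], [-0.001, 1.0, 0.0], [-0.0, 0.0, -1.0]]
wrist_force: [-0.9, 0.2, 2.6]
gripper_width: 0.384
gripper_force: 29.4
```

```bash
python3 look.py c3 250 160 450 340 180 150 340 300
```

```text
[0.4362 0.312  0.0718] [-0.6 -0.3  3.4] 32.956243740447306 10.1833
```

View pics/c3.png

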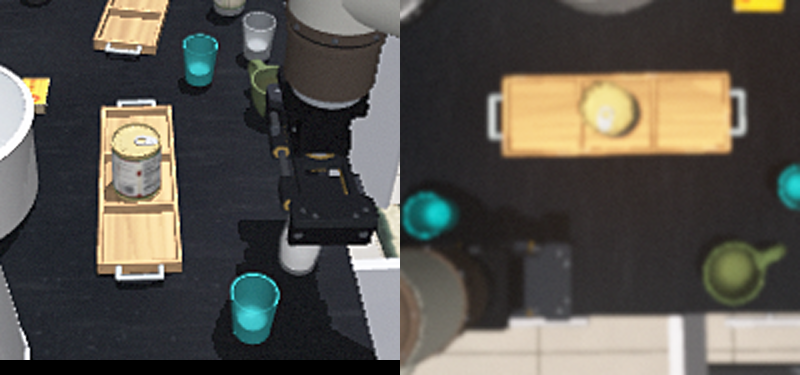

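The tin stands in the middle cell and the shaker is gripped at 33 mm. Now I carry it to the left (+y) end cell.

Call:
servo_tool([
  [0,0,0.3,0,25],
  [0,0,0.8,0,25],
  [0,0,1.3,0,25],
  [0,0,1.7,0,25],
  [0.2,0,2.0,0,25],
])

```text
time_s: 10.6
tcp_pos: [0.4413, 0.3117, 0.1327]
ee_rot: [[-1.0, -0.001, -0.0], [-0.001, 1.0, 0.0], [0.0, 0.0, -1.0]]
wrist_force: [0.5, 0.2, -0.8]
gripper_width: 0.382
gripper_force: 29.3
```

Call:
servo_tool([
  [0.7,-0.1,0,0,25],
  [1.6,-0.25,0,0,25],
  [2.6,-0.4,0,0,25],
  [3.5,-0.55,0,0,25],
  [4.3,-0.7,0,0,25],
])

```text
time_s: 11.02
tcp_pos: [0.5722, 0.2904, 0.1313]
ee_rot: [[-1.0, -0.0, -0.001], [-0.0, 1.0, -0.0], [0.001, -0.0, -1.0]]
wrist_force: [0.3, 0.9, -0.4]
gripper_width: 0.381
gripper_force: 29.3
```

Call:
servo_tool([
  [0.7,-0.1,0,0,25],
  [1.1,-0.17,0,0,25],
  [1.23,-0.17,0,0,25],
  [1.23,-0.17,-0.3,0,25],
  [1.23,-0.17,-0.8,0,25],
])

```text
time_s: 11.43
tcp_pos: [0.6081, 0.2863, 0.1084]
ee_rot: [[-1.0, -0.001, 0.002], [-0.001, 1.0, 0.002], [-0.002, 0.002, -1.0]]
wrist_force: [-0.2, 1.3, -2.1]
gripper_width: 0.381
gripper_force: 29.3
```

Call:
servo_tool([
  [0,0,-0.4,0,25],
  [0,0,-0.7,0,25],
  [0,0,-0.9,0,25],
  [0,0,-0.97,0,25],
  [0,0,-1.0,0,25],
])

```text
time_s: 11.85
tcp_pos: [0.6076, 0.2859, 0.0772]
ee_rot: [[-1.0, -0.001, -0.0], [-0.001, 1.0, -0.001], [0.0, -0.001, -1.0]]
wrist_force: [0.1, 0.1, 0.0]
gripper_width: 0.381
gripper_force: 29.3
```

Call:
servo_tool([
  [0,0,-0.02,0,25],
  [0,0,-0.04,0,25],
  [0,0,-0.06,0,25],
  [0,0,-0.06,0,25],
  [0,0,-0.06,0,25],
])

```text
time_s: 12.27
tcp_pos: [0.6085, 0.2861, 0.0769]
ee_rot: [[-1.0, -0.001, 0.002], [-0.001, 1.0, 0.001], [-0.002, 0.001, -1.0]]
wrist_force: [-0.0, 0.6, 3.7]
gripper_width: 0.381
gripper_force: 29.4
```

Call:
servo_tool([
  [0,0,0,0,38],
  [0,0,0,0,45],
  [0,0,0,0,50],
  [0,0,0,0,50],
  [0,0,0,0,50],
])

```text
time_s: 12.68
tcp_pos: [0.6078, 0.2856, 0.0754]
ee_rot: [[-1.0, -0.001, -0.001], [-0.001, 1.0, -0.0], [0.001, -0.0, -1.0]]
wrist_force: [-0.4, 0.4, -0.9]
gripper_width: 0.558
gripper_force: 0.0
```

Call:
servo_tool([
  [0,0,0.3,0,50],
  [0,0,0.9,0,50],
  [0,0,1.7,0,50],
  [0,0,2.5,0,60],
  [0,0,3.3,0,70],
])

```text
time_s: 13.1
tcp_pos: [0.6079, 0.2857, 0.1764]
ee_rot: [[-1.0, -0.001, 0.0], [-0.001, 1.0, -0.0], [-0.0, -0.0, -1.0]]
wrist_force: [0.5, 0.4, 0.3]
gripper_width: 0.655
gripper_force: 0.0
```

```bash
python3 look.py c4 300 120 450 300 180 150 340 300
python3 - <<'E'
from h import *
t=cap('top');s=cap('side')
def blob(c,lo,hi,box,n,z,half):
    x0,y0,x1,y1=box;m=cv2.inRange(cv2.cvtColor(c['pixels'][y0:y1,x0:x1],cv2.COLOR_RGB2HSV),lo,hi)
    k=max(cv2.findContours(m,cv2.RETR_EXTERNAL,cv2.CHAIN_APPROX_NONE)[0],key=cv2.contourArea)
    b=cv2.boundingRect(k);(e,ax,an)=cv2.fitEllipse(k);print(n,'bbox',b[0]+x0,b[1]+y0,b[2:],'ell',np.round([e[0]+x0,e[1]+y0],1),np.round(onz(c,e[0]+x0,e[1]+y0,z)*1000))
blob(t,(20,60,120),(32,255,255),(230,170,300,225),'tin',.077,0)
for c,n,bx in((t,'top',(345,238,375,275)),(t,'top2',(432,240,470,275)),(s,'side',(368,158,392,195)),(s,'side2',(362,118,384,140))):
    x0,y0,x1,y1=bx;g=cv2.cvtColor(c['pixels'],cv2.COLOR_RGB2GRAY)[y0:y1,x0:x1]
    m=(g>70).astype(np.uint8)*255
    k=np.vstack([q for q in cv2.findContours(m,cv2.RETR_EXTERNAL,cv2.CHAIN_APPROX_NONE)[0] if len(q)>4])
    b=cv2.boundingRect(k);print(n,b[0]+x0,b[1]+y0,b[2:])
    for row in g[::2]: print(' '.join('%3d'%v for v in row[::2]))
E
```

```text
[0.6104 0.2871 0.181 ] [1.  0.9 0.9] 64.06964129009927 13.2
tin bbox 251 183 (28, 27) ell [264.3 196.9] [599. 194.  77.]
top 351 247 (19, 19)
 45  41  45  42  43  44  42  42  41  42  44  43  40  43  41
 45  42  43  42  44  44  41  41  44  42  43  43  43  44  41
 46  44  45  41  42  42  45  45  42  45  43  45  44  44  43
 47  40  40  36  36  35  40  43  45  45  45  43  42  43  43
 44  36  34  33  33  37  47  52  57  52  44  43  45  46  42
 43  34  33  33  44  79 105 105 102  98  68  47  43  43  44
 40  34  32  40  86 124 131 131 112  90 100  74  45  44  45
 37  37  32  58 114 139 142 143 135 101  78  96  52  47  48
 40  37  35  71 116 141 142 143 143 110  77  87  63  47  44
 45  39  36  72 111 135 143 143 135 102  73  84  71  47  44
 45  45  40  68  96 114 129 128 113  82  71  88  62  46  45
 43  45  46  52  96  89  93  89  78  69  80  88  52  48  44
 43  47  46  44  66  97  87  77  75  87  90  63  46  48  46
 46  45  47  46  47  61  79  92  87  76  56  48  48  45  47
 43  46  45  46  48  46  47  51  50  48  47  47  49  47  48
 45  47  45  44  47  47  50  48  45  48  46  49  47  46  4
[... 2312 characters left out ...]
6
 18  19  46  90  91  93  93  94  69  47  42  39
 22  21  15  34 115 140 108  37  31  50  45  44
 45  20  23  55  46 113 144 105  70  68  64  57
 48  48  28  66  76  89 131 117  88  69  69  72
side2 362 118 (22, 22)
130 134 134 135 135 136 140 140 141 141 143
128 128 131 133 132 137 137 137 138 142 143
121 126 127 129 134 132 132 134 136 140 140
120 121 122 126 128 131 130 134 132 138 135
114 120 121 122 124 124 128 130 130 135 133
107 111 114 117 120 122 123 125 129 130 130
 88  95 108 112 117 116 121 121 123 122 129
255 168  89  99 109 111 116 118 122 122 124
219 255 255 132  95 105 107 113 115 115 124
 89  91  88  99 105  86  98 105 110 112 118
 61  55  56  62  56  50 180  92 102 105 110
```

View pics/c4.png

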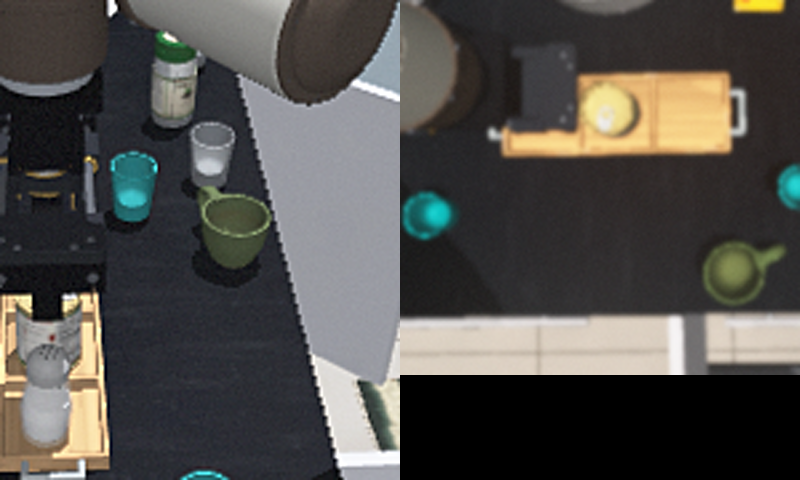

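Side view: salt stands upright in its cell beside the tin; cup and glasses have not moved. Next I go to the near glass with the fingers turned to close along x.

Call:
servo_tool([
  [-0.37,-0.76,0,0.105,80],
  [-0.75,-1.52,0,0.21,80],
  [-1.12,-2.28,0,0.315,80],
  [-1.5,-3.04,0,0.42,80],
  [-1.87,-3.8,0,0.524,80],
])

```text
time_s: 13.72
tcp_pos: [0.5503, 0.1704, 0.1733]
ee_rot: [[-0.863, -0.506, -0.003], [-0.506, 0.863, -0.001], [0.003, 0.0, -1.0]]
wrist_force: [-0.0, -0.1, -0.5]
gripper_width: 0.918
gripper_force: 0.0
```

Call:
servo_tool([
  [-0.37,-0.76,0,0.105,80],
  [-0.75,-1.52,0,0.21,80],
  [-1.12,-2.28,0,0.315,80],
  [-1.5,-3.04,0,0.42,80],
  [-1.87,-3.8,0,0.524,80],
])

```text
time_s: 14.13
tcp_pos: [0.4941, 0.0564, 0.1736]
ee_rot: [[-0.494, -0.869, -0.003], [-0.869, 0.494, -0.001], [0.002, 0.002, -1.0]]
wrist_force: [0.1, -0.3, -0.2]
gripper_width: 0.924
gripper_force: 0.0
```

Call:
servo_tool([
  [-0.37,-0.76,0,0.105,80],
  [-0.75,-1.52,0,0.21,80],
  [-1.12,-2.28,0,0.315,80],
  [-1.5,-3.04,0,0.42,80],
  [-1.87,-3.8,0,0.524,80],
])

```text
time_s: 14.55
tcp_pos: [0.4379, -0.0573, 0.1738]
ee_rot: [[0.007, -1.0, -0.003], [-1.0, -0.007, -0.0], [0.0, 0.003, -1.0]]
wrist_force: [0.3, -0.7, 0.0]
gripper_width: 0.917
gripper_force: 0.0
```

Call:
servo_tool([
  [0,0,-0.4,0,80],
  [0,0,-1.0,0,80],
  [0,0,-1.6,0,80],
  [0,0,-2.0,0,80],
  [0,0,-2.2,0,80],
])

```text
time_s: 14.97
tcp_pos: [0.4376, -0.0567, 0.1064]
ee_rot: [[0.001, -1.0, -0.005], [-1.0, -0.001, -0.001], [0.001, 0.005, -1.0]]
wrist_force: [-0.4, -1.0, -0.1]
gripper_width: 0.919
gripper_force: 0.0
```

```bash
python3 look.py c5 330 120 430 240 300 200 400 290
```

```text
[ 0.4384 -0.0565  0.1074] [-0.6  0.2 -0.3] 79.80783732320403 15.0667
```

View pics/c5.png

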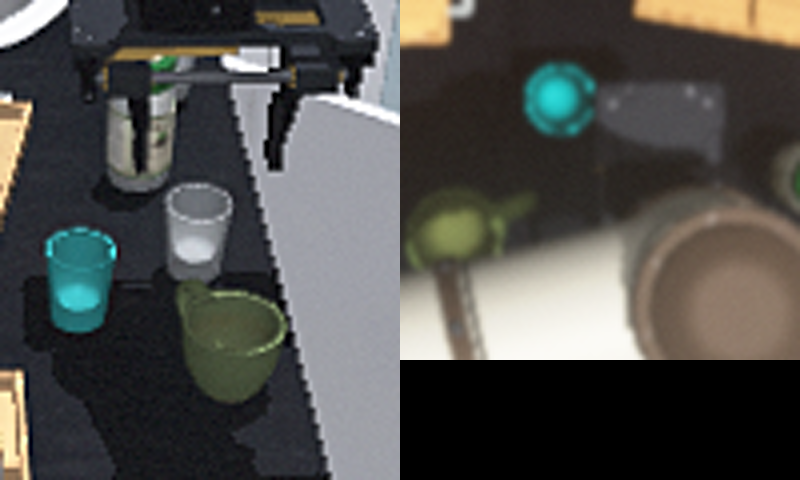

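Run:
```python
from h import *
s=cap('side');p=r.sense()['tcp_pos'];print(proj(s,p-[0,0,.017]),'seen 381.7,161.8')
for y in(-.05,-.055,-.06):print(y,proj(s,(.44,y,.058)),proj(s,(.44,y,.0)))
print('glass rim seen',330+198/4,120+204/4,'base',330+195/4,120+272/4)
```

```text
(np.float64(380.14298520112635), np.float64(159.3392428630134)) seen 381.7,161.8
-0.05 (np.float64(379.22185121067014), np.float64(170.97641772151468)) (np.float64(377.67328322447975), np.float64(188.17274659697944))
-0.055 (np.float64(379.00699785167944), np.float64(169.94144542134973)) (np.float64(377.4698831182318), np.float64(187.11152743743008))
-0.06 (np.float64(378.793601646401), np.float64(168.91349239114794)) (np.float64(377.2678219190167), np.float64(186.05729388778158))
glass rim seen 379.5 171.0 base 378.75 188.0
```

Fingers straddle the glass in x (tips at 140 and 275, rim centred near 198 in the crop), and y agrees within a few mm. Descend and grip.

Call:
servo_tool([
  [0.05,0,-0.6,0,80],
  [0.05,0,-1.2,0,80],
  [0.05,0,-1.8,0,80],
  [0.05,0,-2.2,0,80],
  [0.05,0,-2.33,0,80],
])

```text
time_s: 15.53
tcp_pos: [0.4407, -0.0562, 0.038]
ee_rot: [[0.002, -1.0, -0.002], [-1.0, -0.002, -0.0], [0.0, 0.002, -1.0]]
wrist_force: [-0.1, -1.0, 0.7]
gripper_width: 0.919
gripper_force: 0.0
```

Call:
servo_tool([
  [0,0,0,0,72],
  [0,0,0,0,64],
  [0,0,0,0,56],
  [0,0,0,0,50],
  [0,0,0,0,44],
])

```text
time_s: 15.95
tcp_pos: [0.4417, -0.0561, 0.0396]
ee_rot: [[0.002, -1.0, 0.002], [-1.0, -0.002, 0.0], [-0.0, -0.002, -1.0]]
wrist_force: [0.4, -0.1, -0.9]
gripper_width: 0.626
gripper_force: 0.0
```

Call:
servo_tool([
  [0,0,0,0,38],
  [0,0,0,0,35],
  [0,0,0,0,35],
  [0,0,0,0,35],
  [0,0,0,0,35],
])

```text
time_s: 16.37
tcp_pos: [0.4412, -0.0563, 0.0391]
ee_rot: [[0.002, -1.0, 0.0], [-1.0, -0.002, -0.0], [0.0, -0.0, -1.0]]
wrist_force: [-0.3, -0.6, 5.7]
gripper_width: 0.481
gripper_force: 29.7
```

Call:
servo_tool([
  [0,0,0,0,35],
  [0,0,0.1,0,35],
  [0,0,0.3,0,35],
  [0,0,0.7,0,35],
  [0,0,1.2,0,35],
])

```text
time_s: 16.78
tcp_pos: [0.4404, -0.0563, 0.0746]
ee_rot: [[0.002, -1.0, -0.003], [-1.0, -0.002, -0.0], [0.0, 0.003, -1.0]]
wrist_force: [0.5, 0.4, 0.1]
gripper_width: 0.489
gripper_force: 29.7
```

Call:
servo_tool([
  [0,0,0.7,0,35],
  [0,0,1.4,0,35],
  [0.4,0.4,1.7,0,35],
  [1.1,1.1,1.7,0,35],
  [1.9,1.9,1.7,0,35],
])

```text
time_s: 17.2
tcp_pos: [0.4982, 0.0009, 0.1273]
ee_rot: [[0.0, -1.0, 0.002], [-1.0, -0.0, 0.001], [-0.001, -0.002, -1.0]]
wrist_force: [1.5, -0.2, -1.5]
gripper_width: 0.485
gripper_force: 29.7
```

Call:
servo_tool([
  [0.8,0.8,0,0,35],
  [1.6,1.6,0,0,35],
  [2.4,2.4,0,0,35],
  [3.1,3.0,0,0,35],
  [3.5,3.4,0,0,35],
])

```text
time_s: 17.62
tcp_pos: [0.6053, 0.1049, 0.1257]
ee_rot: [[0.003, -1.0, 0.001], [-1.0, -0.003, 0.0], [-0.0, -0.001, -1.0]]
wrist_force: [-0.1, 0.7, -0.5]
gripper_width: 0.485
gripper_force: 29.7
```

Call:
servo_tool([
  [0.15,0.15,0,0,35],
  [0.23,0.23,-0.3,0,35],
  [0.23,0.23,-0.8,0,35],
  [0.23,0.23,-1.3,0,35],
  [0.23,0.23,-1.7,0,35],
])

```text
time_s: 18.03
tcp_pos: [0.6082, 0.1086, 0.0732]
ee_rot: [[0.001, -1.0, -0.003], [-1.0, -0.001, -0.001], [0.001, 0.003, -1.0]]
wrist_force: [-0.5, 0.4, -0.2]
gripper_width: 0.488
gripper_force: 29.7
```

Call:
servo_tool([
  [0,0,-0.4,0,35],
  [0,0,-0.7,0,35],
  [0,0,-0.9,0,35],
  [0,0,-0.98,0,35],
  [0,0,-1.0,0,35],
])

```text
time_s: 18.45
tcp_pos: [0.6099, 0.1095, 0.0446]
ee_rot: [[0.002, -1.0, -0.001], [-1.0, -0.002, -0.0], [0.0, 0.001, -1.0]]
wrist_force: [0.2, 0.4, -0.9]
gripper_width: 0.485
gripper_force: 29.7
```

Call:
servo_tool([
  [0,0,-0.02,0,35],
  [0,0,-0.04,0,35],
  [0,0,-0.06,0,35],
  [0,0,-0.06,0,35],
  [0,0,-0.06,0,35],
])

```text
time_s: 18.87
tcp_pos: [0.6106, 0.1099, 0.0441]
ee_rot: [[0.002, -1.0, 0.002], [-1.0, -0.002, 0.0], [-0.0, -0.002, -1.0]]
wrist_force: [-0.2, -0.6, 4.2]
gripper_width: 0.486
gripper_force: 29.7
```

Call:
servo_tool([
  [0,0,0,0,45],
  [0,0,0,0,52],
  [0,0,0,0,58],
  [0,0,0,0,64],
  [0,0,0,0,64],
])

```text
time_s: 19.28
tcp_pos: [0.6099, 0.1096, 0.0426]
ee_rot: [[0.002, -1.0, -0.001], [-1.0, -0.002, -0.0], [0.0, 0.001, -1.0]]
wrist_force: [-0.2, 0.5, 0.4]
gripper_width: 0.704
gripper_force: 0.0
```

Call:
servo_tool([
  [0,0,0.4,0,64],
  [0,0,1.2,0,64],
  [0,0,2.2,0,70],
  [0,0,3.2,0,80],
  [0,0,4.0,0,87],
])

```text
time_s: 19.7
tcp_pos: [0.6107, 0.1098, 0.1664]
ee_rot: [[0.002, -1.0, 0.003], [-1.0, -0.002, 0.001], [-0.001, -0.003, -1.0]]
wrist_force: [0.2, 0.1, -0.1]
gripper_width: 0.873
gripper_force: 0.0
```

Call:
servo_tool([
  [-0.6,-0.15,0,0.06,87],
  [-1.4,-0.33,0,0.13,87],
  [-2.2,-0.5,0,0.2,87],
  [-3.0,-0.7,0,0.27,87],
  [-3.8,-0.87,0,0.33,87],
])

```text
time_s: 20.12
tcp_pos: [0.495, 0.0832, 0.1639]
ee_rot: [[0.329, -0.944, 0.001], [-0.944, -0.329, 0.0], [-0.0, -0.001, -1.0]]
wrist_force: [-0.1, -0.9, 0.2]
gripper_width: 1.003
gripper_force: 0.0
```

Call:
servo_tool([
  [-0.8,-0.2,0,0.06,87],
  [-1.5,-0.35,0,0.11,87],
  [-2.0,-0.45,0,0.11,87],
  [-2.13,-0.5,-0.5,0.11,87],
  [-2.13,-0.5,-1.1,0.11,87],
])

```text
time_s: 20.53
tcp_pos: [0.4321, 0.0688, 0.132]
ee_rot: [[0.428, -0.904, 0.005], [-0.904, -0.428, 0.003], [-0.0, -0.005, -1.0]]
wrist_force: [0.0, 0.7, -0.9]
gripper_width: 1.002
gripper_force: 0.0
```

```bash
python3 look.py c6 280 140 430 320 220 160 370 290
python3 - <<'E'
from h import *
s=cap('side');p=r.sense()['tcp_pos'];print(p,proj(s,p-[0,0,.017]))
E
```

```text
[0.4304 0.0678 0.129 ] [ 0.4 -1.1 -0.5] 87.28453863774016 20.6333
[0.43170161 0.0683036  0.13012949] (np.float64(390.08698685895206), np.float64(179.6168283463755))
```

View pics/c6.png

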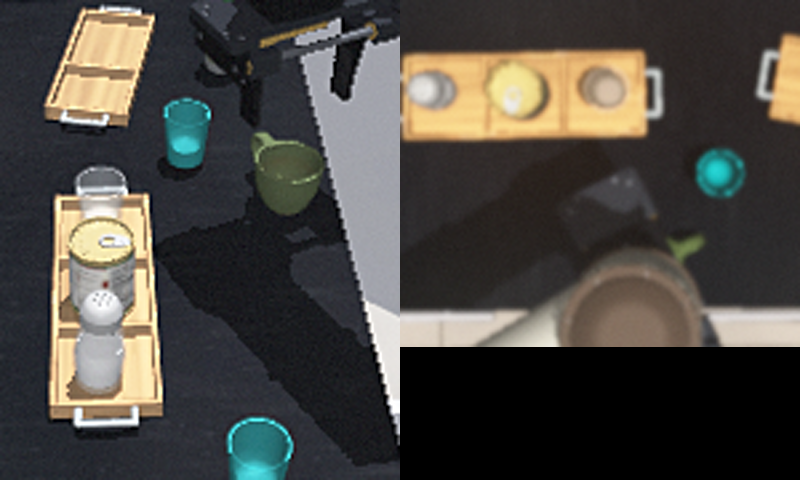

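Lunch kit is done: glass, tin and salt each upright in their cells. The gripper straddles the cup across its handle line (tips at 250 and 342, rim centre near 289 in the crop). Descend and grip.

Call:
servo_tool([
  [0,0.05,-0.7,0,87],
  [0,0.05,-1.4,0,87],
  [0,0.05,-2.1,0,87],
  [0,0.05,-2.7,0,87],
  [0,0.05,-3.12,0,87],
])

```text
time_s: 21.1
tcp_pos: [0.4329, 0.0704, 0.0362]
ee_rot: [[0.428, -0.904, 0.0], [-0.904, -0.428, -0.0], [0.0, -0.0, -1.0]]
wrist_force: [0.3, -0.0, 0.3]
gripper_width: 1.001
gripper_force: 0.0
```

Call:
servo_tool([
  [0,0,0,0,82],
  [0,0,0,0,76],
  [0,0,0,0,70],
  [0,0,0,0,64],
  [0,0,0,0,58],
])

```text
time_s: 21.52
tcp_pos: [0.4324, 0.0702, 0.0375]
ee_rot: [[0.428, -0.904, 0.001], [-0.904, -0.428, 0.001], [-0.0, -0.001, -1.0]]
wrist_force: [-1.3, -0.4, 1.6]
gripper_width: 0.746
gripper_force: 0.5
```

Call:
servo_tool([
  [0,0,0,0,50],
  [0,0,0,0,48],
  [0,0,0,0,48],
  [0,0,0,0,48],
  [0,0,0,0,48],
])

```text
time_s: 21.93
tcp_pos: [0.4322, 0.0701, 0.0372]
ee_rot: [[0.428, -0.904, 0.0], [-0.904, -0.428, 0.0], [0.0, -0.001, -1.0]]
wrist_force: [-3.4, -0.0, 7.1]
gripper_width: 0.702
gripper_force: 29.6
```

Call:
servo_tool([
  [0,0,0.1,0,48],
  [0,0,0.3,0,48],
  [0,0,0.6,0,48],
  [0,0,1.0,0,48],
  [0,0,1.3,0,48],
])

```text
time_s: 22.35
tcp_pos: [0.4324, 0.0702, 0.0764]
ee_rot: [[0.428, -0.904, 0.001], [-0.904, -0.428, 0.0], [0.0, -0.001, -1.0]]
wrist_force: [0.6, -0.2, -0.7]
gripper_width: 0.698
gripper_force: 29.8
```

```bash
python3 look.py c7 330 130 430 250 300 200 400 290
```

```text
[0.4333 0.0707 0.077 ] [ 0.4 -0.3 -1.9] 61.17239606458854 22.45
```

View pics/c7.png

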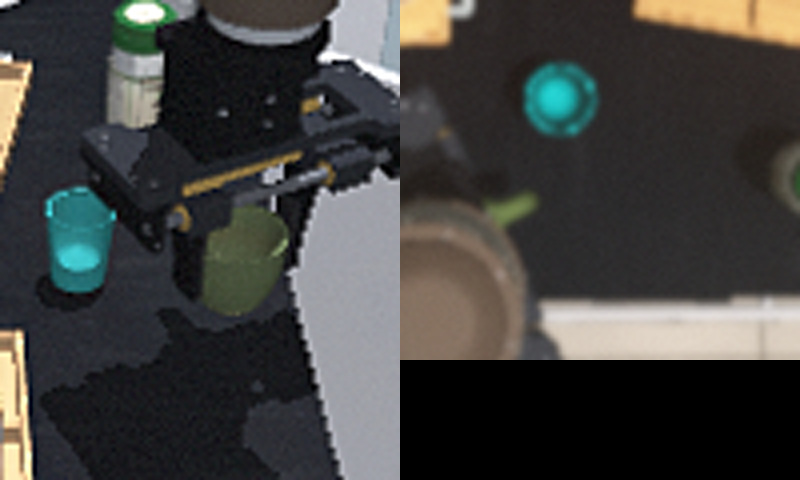

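The cup is held upright at 61 mm, handle free. I raise it, carry it over the tumbler to the larger cell and align its handle with the tray.

Call:
servo_tool([
  [0,0,0.5,0,48],
  [0,0,1.1,0,48],
  [0,0,1.7,0,48],
  [0,0,2.1,0,48],
  [0.1,-0.15,2.3,0,48],
])

```text
time_s: 22.87
tcp_pos: [0.4355, 0.0661, 0.1456]
ee_rot: [[0.429, -0.903, 0.002], [-0.903, -0.429, 0.001], [-0.0, -0.002, -1.0]]
wrist_force: [0.1, 0.6, -1.8]
gripper_width: 0.703
gripper_force: 29.8
```

Call:
servo_tool([
  [0.45,-0.7,0,-0.05,48],
  [1.0,-1.55,0,-0.11,48],
  [1.6,-2.5,0,-0.17,48],
  [2.2,-3.4,0,-0.24,48],
  [2.8,-4.3,0,-0.3,48],
])

```text
time_s: 23.28
tcp_pos: [0.5193, -0.0651, 0.1434]
ee_rot: [[0.138, -0.99, -0.002], [-0.99, -0.138, 0.0], [-0.0, 0.002, -1.0]]
wrist_force: [0.4, 0.6, -1.3]
gripper_width: 0.705
gripper_force: 29.8
```

Call:
servo_tool([
  [0.6,-0.9,0,-0.07,48],
  [1.2,-1.8,0,-0.14,48],
  [1.8,-2.7,0,-0.21,48],
  [2.3,-3.5,0,-0.28,48],
  [2.6,-4.0,0,-0.32,48],
])

```text
time_s: 23.7
tcp_pos: [0.5979, -0.1863, 0.1425]
ee_rot: [[-0.182, -0.983, -0.002], [-0.983, 0.182, -0.0], [0.0, 0.002, -1.0]]
wrist_force: [-0.1, 0.5, -1.6]
gripper_width: 0.696
gripper_force: 29.8
```

Call:
servo_tool([
  [0.15,-0.25,0,0,48],
  [0.18,-0.29,0,0,48],
  [0.18,-0.29,-0.6,0,48],
  [0.18,-0.29,-1.2,0,48],
  [0.18,-0.29,-1.5,0,48],
])

```text
time_s: 24.12
tcp_pos: [0.6004, -0.1909, 0.0969]
ee_rot: [[-0.176, -0.984, -0.005], [-0.984, 0.176, 0.001], [-0.001, 0.005, -1.0]]
wrist_force: [-1.0, 0.6, -2.6]
gripper_width: 0.699
gripper_force: 29.8
```

```bash
python3 look.py c8 270 120 370 240 340 150 460 280
python3 - <<'E'
from h import *
s=cap('side');p=r.sense()['tcp_pos'];print(p,proj(s,p-[0,0,.04]))
e=np.array([.182,.983]);n=np.array([.983,-.182]);C=np.array([.6075,-.166])
for a in(-.0965,.0135,.0185,.0965):
  print(a,[np.round(proj(s,(*(C+e*a+n*b),.018))) for b in(-.039,.039)])
E
```

```text
[ 0.6006 -0.1911  0.0972] [ 0.5 -0.  -1.6] 61.08475694363259 24.2167
[ 0.60183484 -0.191411    0.09881581] (np.float64(319.22472245033754), np.float64(144.54055720860285))
-0.0965 [array([335., 145.]), array([311., 143.])]
0.0135 [array([330., 164.]), array([304., 162.])]
0.0185 [array([329., 165.]), array([303., 163.])]
0.0965 [array([325., 181.]), array([298., 178.])]
```

View pics/c8.png

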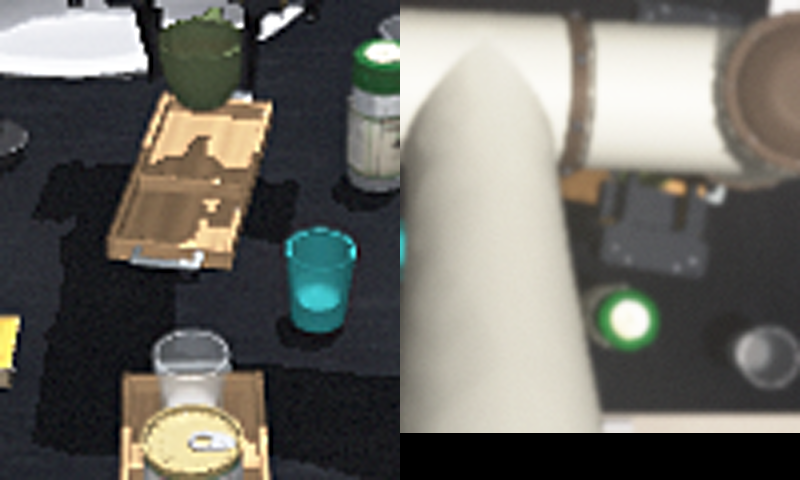

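The cup hangs upright over the larger (far) cell; the divider is at about (195,180) in the crop, in line with the tray fit. I lower it.

Call:
servo_tool([
  [0,0,-0.5,0,48],
  [0,0,-1.0,0,48],
  [0,0,-1.5,0,48],
  [0,0,-1.78,0,48],
  [0,0,-1.88,0,48],
])

```text
time_s: 24.68
tcp_pos: [0.6022, -0.1918, 0.0425]
ee_rot: [[-0.176, -0.984, -0.001], [-0.984, 0.176, 0.0], [0.0, 0.001, -1.0]]
wrist_force: [0.2, 0.4, -1.3]
gripper_width: 0.701
gripper_force: 29.8
```

Call:
servo_tool([
  [0,0,-0.03,0,48],
  [0,0,-0.06,0,48],
  [0,0,-0.09,0,48],
  [0,0,-0.09,0,48],
  [0,0,-0.09,0,48],
])

```text
time_s: 25.1
tcp_pos: [0.6035, -0.1921, 0.0422]
ee_rot: [[-0.177, -0.984, 0.003], [-0.984, 0.177, -0.0], [0.0, -0.003, -1.0]]
wrist_force: [-1.9, 2.3, 5.0]
gripper_width: 0.699
gripper_force: 29.6
```

Call:
servo_tool([
  [0,0,0,0,65],
  [0,0,0,0,72],
  [0,0,0,0,78],
  [0,0,0,0,82],
  [0,0,0,0,82],
])

```text
time_s: 25.52
tcp_pos: [0.6026, -0.1922, 0.0402]
ee_rot: [[-0.177, -0.984, 0.0], [-0.984, 0.177, -0.0], [0.0, -0.0, -1.0]]
wrist_force: [0.7, 0.3, 0.3]
gripper_width: 0.918
gripper_force: 0.0
```

Call:
servo_tool([
  [0,0,0.4,0,82],
  [0,0,1.2,0,82],
  [0,0,2.2,0,82],
  [0,0,3.2,0,80],
  [0,0,4.0,0,80],
])

```text
time_s: 25.93
tcp_pos: [0.6032, -0.1924, 0.1638]
ee_rot: [[-0.177, -0.984, 0.003], [-0.984, 0.177, -0.001], [0.0, -0.003, -1.0]]
wrist_force: [0.5, -0.8, 0.2]
gripper_width: 0.921
gripper_force: 0.0
```

Call:
servo_tool([
  [-0.6,-0.4,0,0,80],
  [-1.5,-0.95,0,0,80],
  [-2.5,-1.6,0,0,80],
  [-3.5,-2.2,0,0,80],
  [-4.5,-2.8,0,0,80],
])

```text
time_s: 26.35
tcp_pos: [0.4663, -0.2767, 0.1613]
ee_rot: [[-0.176, -0.984, 0.001], [-0.984, 0.176, -0.0], [0.0, -0.001, -1.0]]
wrist_force: [-0.1, -0.4, -0.4]
gripper_width: 0.919
gripper_force: 0.0
```

Call:
servo_tool([
  [-0.8,-0.5,0,0,80],
  [-1.12,-0.73,0,0,80],
  [-1.12,-0.73,-0.5,0,80],
  [-1.12,-0.73,-1.1,0,80],
  [-1.12,-0.73,-1.5,0,80],
])

```text
time_s: 26.77
tcp_pos: [0.434, -0.2982, 0.1152]
ee_rot: [[-0.178, -0.984, 0.001], [-0.984, 0.178, -0.0], [-0.0, -0.001, -1.0]]
wrist_force: [0.1, -0.4, -0.3]
gripper_width: 0.921
gripper_force: 0.0
```

```bash
python3 look.py c9 300 80 400 200 380 190 480 290
python3 - <<'E'
from h import *
s=cap('side');p=r.sense()['tcp_pos'];print(p,proj(s,p-[0,0,.017]))
for y in(-.29,-.295,-.3,-.305):print(y,proj(s,(.434,y,.058)),proj(s,(.434,y,.0)))
E
```

```text
[ 0.4331 -0.2976  0.1141] [-0.2  0.7 -0.7] 79.97452807831014 26.8667
[ 0.4340653  -0.29797248  0.11525246] (np.float64(372.7777424867951), np.float64(115.38761840033668))
-0.29 (np.float64(372.229307847093), np.float64(128.12746174827225)) (np.float64(371.0718849325856), np.float64(144.05792196195907))
-0.295 (np.float64(372.06507978105753), np.float64(127.36316243967502)) (np.float64(370.91513839487834), np.float64(143.26768248281562))
-0.3 (np.float64(371.9018095563397), np.float64(126.60332081894154)) (np.float64(370.7592828462737), np.float64(142.48193493551764))
-0.305 (np.float64(371.7394888175563), np.float64(125.84789800103992)) (np.float64(370.6043107113727), np.float64(141.70064112860342))
```

View pics/c9.png

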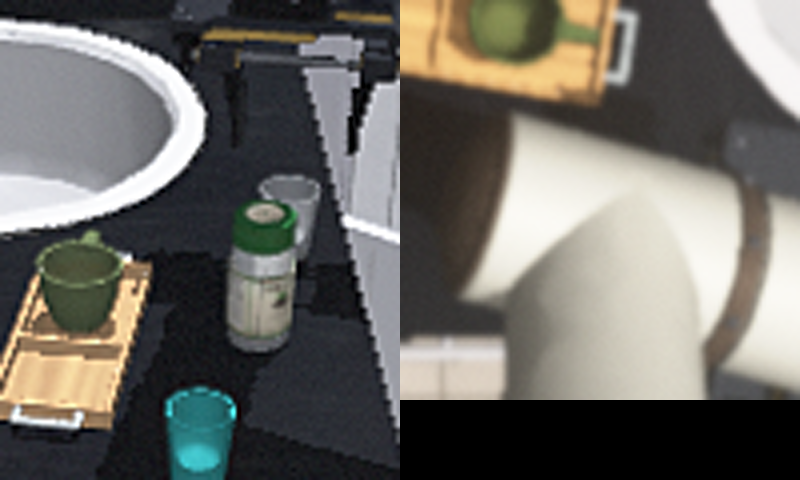

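The cup stands upright in the larger cell. Over the second glass the tips (236 and 355) straddle its rim (centre 289,190), so I descend and grip.

Call:
servo_tool([
  [0,-0.08,-0.6,0,80],
  [0,-0.08,-1.3,0,80],
  [0,-0.08,-1.9,0,80],
  [0,-0.08,-2.4,0,80],
  [0,-0.08,-2.56,0,80],
])

```text
time_s: 27.33
tcp_pos: [0.4339, -0.3002, 0.0377]
ee_rot: [[-0.177, -0.984, -0.002], [-0.984, 0.177, 0.001], [-0.0, 0.002, -1.0]]
wrist_force: [-0.9, -0.5, -0.4]
gripper_width: 0.916
gripper_force: 0.0
```

Call:
servo_tool([
  [0,0,0,0,72],
  [0,0,0,0,64],
  [0,0,0,0,56],
  [0,0,0,0,50],
  [0,0,0,0,44],
])

```text
time_s: 27.75
tcp_pos: [0.4346, -0.3006, 0.0396]
ee_rot: [[-0.177, -0.984, 0.002], [-0.984, 0.177, -0.001], [0.0, -0.002, -1.0]]
wrist_force: [-0.1, -0.1, 0.6]
gripper_width: 0.627
gripper_force: 0.0
```

Call:
servo_tool([
  [0,0,0,0,38],
  [0,0,0,0,35],
  [0,0,0,0,35],
  [0,0,0,0,35],
  [0,0,0,0,35],
])

```text
time_s: 28.17
tcp_pos: [0.4344, -0.3006, 0.0391]
ee_rot: [[-0.177, -0.984, 0.001], [-0.984, 0.177, -0.001], [0.0, -0.001, -1.0]]
wrist_force: [-1.9, 1.1, 5.2]
gripper_width: 0.515
gripper_force: 29.9
```

Call:
servo_tool([
  [0,0,0,0,35],
  [0,0,0.1,0,35],
  [0,0,0.3,0,35],
  [0,0,0.7,0,35],
  [0,0,1.2,0,35],
])

```text
time_s: 28.58
tcp_pos: [0.4327, -0.2999, 0.0739]
ee_rot: [[-0.178, -0.984, -0.003], [-0.984, 0.178, 0.001], [-0.001, 0.004, -1.0]]
wrist_force: [0.4, -0.1, -1.2]
gripper_width: 0.516
gripper_force: 29.7
```

Call:
servo_tool([
  [0,0,0.7,0,35],
  [0,0,1.5,0,35],
  [0,0,2.4,0,35],
  [0,0,3.1,0,35],
  [0,0,3.5,0,35],
])

```text
time_s: 29.0
tcp_pos: [0.4346, -0.3007, 0.1824]
ee_rot: [[-0.177, -0.984, 0.003], [-0.984, 0.177, -0.001], [0.001, -0.004, -1.0]]
wrist_force: [0.9, 0.3, -1.1]
gripper_width: 0.516
gripper_force: 29.7
```

Call:
servo_tool([
  [0.5,0.5,0,0,35],
  [1.2,1.26,0,0,35],
  [2.0,2.1,0,0,35],
  [2.8,2.94,0,0,35],
  [3.6,3.78,0,0,35],
])

```text
time_s: 29.42
tcp_pos: [0.5422, -0.1858, 0.1795]
ee_rot: [[-0.178, -0.984, -0.001], [-0.984, 0.178, 0.0], [-0.0, 0.001, -1.0]]
wrist_force: [0.0, -0.5, -0.5]
gripper_width: 0.515
gripper_force: 29.7
```

Call:
servo_tool([
  [0.8,0.84,0,0,35],
  [1.6,1.68,0,0,35],
  [2.2,2.3,0,0,35],
  [2.5,2.6,0,0,35],
  [2.53,2.65,0,0,35],
])

```text
time_s: 29.83
tcp_pos: [0.619, -0.1056, 0.1787]
ee_rot: [[-0.175, -0.985, -0.001], [-0.985, 0.175, 0.0], [-0.0, 0.001, -1.0]]
wrist_force: [0.2, -0.4, -0.4]
gripper_width: 0.508
gripper_force: 29.7
```

Call:
servo_tool([
  [0,0,-0.6,0,35],
  [0,0,-1.4,0,35],
  [0,0,-2.2,0,35],
  [0,0,-2.9,0,35],
  [0,0,-3.2,0,35],
])

```text
time_s: 30.25
tcp_pos: [0.6146, -0.1084, 0.0803]
ee_rot: [[-0.179, -0.984, -0.007], [-0.984, 0.179, 0.0], [0.001, 0.007, -1.0]]
wrist_force: [-0.8, -0.3, -1.4]
gripper_width: 0.514
gripper_force: 29.7
```

```bash
python3 look.py c10 270 100 370 220 340 150 460 280
```

```text
[ 0.6158 -0.1083  0.0817] [ 0.6 -0.8 -0.8] 44.9014308075722 30.35
```

View pics/c10.png

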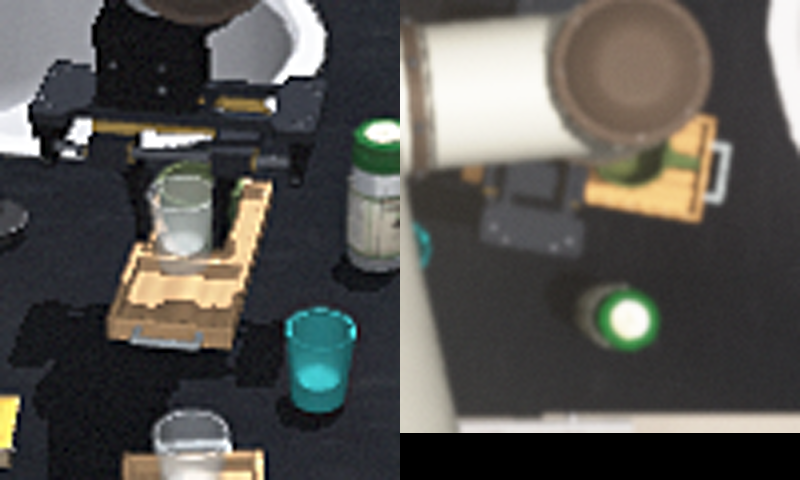

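The glass is held upright above the smaller cell, clear of the cup. I lower it.

Call:
servo_tool([
  [0,0,-0.4,0,35],
  [0,0,-0.8,0,35],
  [0,0,-1.1,0,35],
  [0,0,-1.27,0,35],
  [0,0,-1.3,0,35],
])

```text
time_s: 30.77
tcp_pos: [0.6175, -0.1076, 0.0441]
ee_rot: [[-0.177, -0.984, -0.001], [-0.984, 0.177, -0.0], [0.001, 0.001, -1.0]]
wrist_force: [-1.4, 0.2, 2.2]
gripper_width: 0.516
gripper_force: 30.0
```

Call:
servo_tool([
  [0,0,-0.02,0,35],
  [0,0,-0.04,0,35],
  [0,0,-0.06,0,35],
  [0,0,-0.06,0,35],
  [0,0,-0.06,0,35],
])

```text
time_s: 31.18
tcp_pos: [0.6175, -0.1076, 0.044]
ee_rot: [[-0.177, -0.984, -0.0], [-0.984, 0.177, -0.0], [0.0, 0.0, -1.0]]
wrist_force: [-3.6, 1.0, 6.5]
gripper_width: 0.508
gripper_force: 30.1
```

Call:
servo_tool([
  [0,0,0,0,48],
  [0,0,0,0,55],
  [0,0,0,0,60],
  [0,0,0,0,64],
  [0,0,0,0,64],
])

```text
time_s: 31.6
tcp_pos: [0.618, -0.1075, 0.0426]
ee_rot: [[-0.177, -0.984, 0.0], [-0.984, 0.177, 0.0], [-0.0, -0.0, -1.0]]
wrist_force: [-0.3, -0.9, -0.4]
gripper_width: 0.709
gripper_force: 0.0
```

Call:
servo_tool([
  [0,0,0.4,0,64],
  [0,0,1.2,0,64],
  [0,0,2.2,0,64],
  [0,0,3.3,0,64],
  [0,0,4.4,0,64],
])

```text
time_s: 32.02
tcp_pos: [0.6177, -0.1076, 0.1768]
ee_rot: [[-0.177, -0.984, 0.0], [-0.984, 0.177, -0.0], [0.0, -0.0, -1.0]]
wrist_force: [0.9, 1.6, 1.0]
gripper_width: 0.734
gripper_force: 0.0
```

Call:
servo_tool([
  [-0.6,-0.4,0.5,0,64],
  [-1.4,-1.0,1,0,64],
  [-2.2,-1.7,1.3,0,64],
  [-3.0,-2.4,1.3,0,64],
  [-3.8,-3.1,1.3,0,64],
])

```text
time_s: 32.43
tcp_pos: [0.5031, -0.2012, 0.2157]
ee_rot: [[-0.176, -0.984, 0.003], [-0.984, 0.176, -0.0], [-0.0, -0.003, -1.0]]
wrist_force: [0.7, -0.2, -0.6]
gripper_width: 0.736
gripper_force: 0.0
```

Call:
servo_tool([
  [-0.5,-0.9,0,0,64],
  [-1.0,-1.9,0,0,64],
  [-1.5,-2.9,0,0,64],
  [-1.9,-3.8,0,0,64],
  [-2.0,-4.3,0,0,64],
])

```text
time_s: 32.85
tcp_pos: [0.442, -0.3317, 0.2149]
ee_rot: [[-0.179, -0.984, 0.001], [-0.984, 0.179, -0.001], [0.001, -0.001, -1.0]]
wrist_force: [0.0, -0.3, -0.4]
gripper_width: 0.736
gripper_force: 0.0
```

```bash
python3 look.py c11 260 100 440 340 180 130 480 290
```

```text
[ 0.443  -0.3316  0.2145] [1.  0.6 0.4] 63.72205057634683 32.95
```

View pics/c11.png

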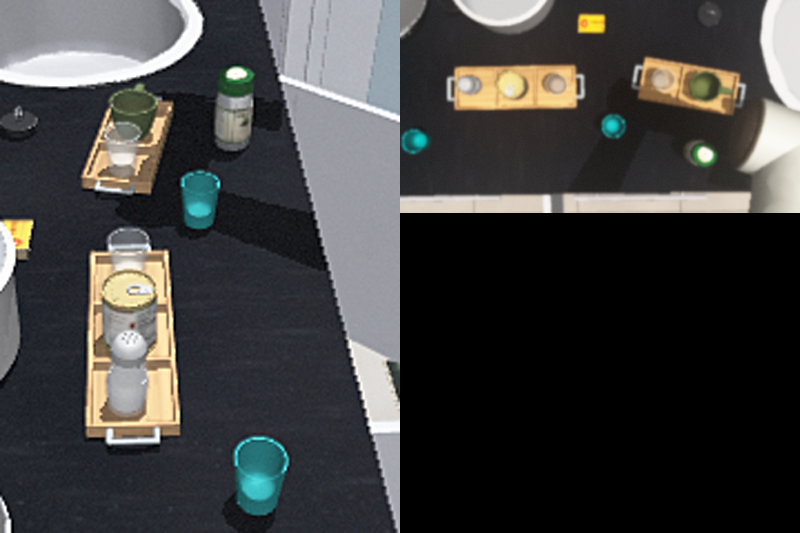

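All five items stand upright in their cells: salt, tin and glass on the long tray, glass and cup on the short one. The spice jar, matches, plug and turquoise glasses are where they were. I hand the job in.

```bash
python3 -c "
from station import r
print(r.finish_job())"
```

```text
the job is handed in; nothing more can be done
None
```

Both kits are made up and the job is handed in at about 33 s of arm time. The last pictures show all five items upright in their cells, and the spice jar, matches and sink plug where they were.

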